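# Release the ratchet jar clamp and ease its jaw onto the jar

## Robot

A 6-joint arm with a two-finger parallel gripper is mounted at the origin on a cart in front of the work surface, level with it; the furniture and walls round the work are solid. World frame = base frame: x ahead of the robot, y to its left, z up, the work surface at z = 0. Lengths are in m, angles in rad, forces in N, time in s.
With the tool pointing down it reaches from about 0.275 to 0.875 m from the base axis. Payload 12.5 kg.
Tool frame: the origin (TCP) lies midway between the tips of the shut fingers; the grasp point (between the pads) lies robot.pinch_z behind it (robot.pinch_z is the distance from the TCP to the grasp point, in m); z points along the fingers, y is the direction in which the jaws open and shut (so a half turn about z gives the same grasp; the last joint's range is limited). The gripper opens to 85 mm and grips with 20 to 120 N. Pads are 22 mm wide; open, the fingers measure 114 mm over their backs; the gripper's body (76 mm by 85 mm) begins 54 mm behind the grasp point. The pads swing forward as they close: fully open they stand 13 mm farther back than shut.
Start: joints at [-1.271, 0.351, 1.652, -0, 1.139, -0.085], TCP at [0.206, -0.51, 0.231] pointing down, gripper open.
Joint ranges: [-2.75, 2.75], [-0.79, 2.1], [0.01, 2.65], [-1.57, 4.71], [0.07, 3.14], [-2.87, 2.87]. Speed limits (rad/s): [2.22, 2.22, 2.79, 3.14, 3.14, 3.14].

## Interface

Orientations are given as a unit quaternion [x, y, z, w].
In Python, from bench import robot gives the robot as it stands.
- The arm moves only by the tool step_arm, never from a script. Its argument "steps" is a list of rows, each a list of 2 entries, a list of its own where there are three numbers: the shift along the tool's x, y, z in m, then the turn about the tool's z in degrees. A call has 1 to 5 rows; each row is the pose to reach, as a shift and turn from the pose commanded when the call began, along the tool's axes at that moment; what a row does not reach only later rows make up. A row lasts 1/8 s, in which the tool goes at most 62.5 mm and 10.7 degrees, less where a joint would pass 70% of its speed; a pose out of reach is approached as far as the arm can. A call with a gripper value outside its range is refused whole. "gripper" is the finger opening in m, from 0 to 0.0854, set as the call begins (left out, the last holds). The fingers move at their own pace and stop on an object; the grip force is fixed at half the most. Time passes only in rows, so rows that repeat a pose let the fingers close. It gives the time, the measured TCP pose, the force and the opening at its end, in the units of the state.
- robot.state(): the state, without advancing time (a new reading comes with each control period).
- robot.snapshot(name): name is "scene" or "top"; returns a dict with "pixels" (480x640x3 uint8, blue, green, red), "fx", "fy", "cx", "cy" (pixels), "R" (3x3) and "t" (3): a world point X has camera coordinates R X + t. Camera axes: x right, y down, z forward; pixel columns grow to the right and rows downward; lengths in m; the calibration is good to about 2 mm. A picture is of the moment at which its call begins. There is no depth.
- robot.close_job(): hands the job in, once; it reports no verdict.
The state is a dict: "clock": time; "joint_pos": joint angles; "qvel": joint speeds; "joint_torque": joint torques, N m; "tool_pos": TCP position; "tcp_rot": TCP orientation; "force": force on the tool from outside, world axes, zero at the start; "moment": the same for the moment, N m; "width": finger opening in m.
Only numpy, scipy, OpenCV 4.12 (cv2) and the standard library are available. Lean on these libraries where they do the work, as an engineer would, in place of code of your own. Each camera call takes 0.05 s, during which the arm holds its last target.

## Task

The jar clamp on the table is wound open and held by its ratchet. Squeeze the red trigger against the black handle to lift the pawl off the ratchet wheel, and, keeping it squeezed, let the sprung drum back slowly by the handle (anticlockwise seen from above) until the rubber jaw has pushed the glass jar home into the blue vee fence and the spring's pull has gone out of the handle; then let go. Never let the drum fly back, do not force the jaw against the glass, and leave the other things alone.

Things in the scene. Friction and masses are not known exactly. Their poses are not given: they have to be found in the camera images.
- drum_axis (a point): Point on the upright axis of the drum, 95 mm above the table. Its x and y lie along the clamp's aluminium base plate (170 x 330 x 12 mm); the jaw slides along +y. The fixed steel ratchet wheel (99 mm across) stands round the axis, its brass nut 68 mm above the table: keep fingertips above 72 mm. Sites drum_axis and grip are at gripping height.
- grip (a point): Middle of the squeezed pair of upright bars on the crank arm's end, 103 mm from the drum axis, 95 mm above the table; turns with the drum. x points radially outward, z up. The bars (12 mm thick radially, 22 mm wide, tops 116 mm above the table) stand on one radial line: black handle outside, red trigger inside. Pair 33 mm thick free, 26 mm squeezed. Grip from above, closing radially.
- trigger (a joint): Red trigger with the brass pawl on its inner end, m, moving radially outward to the handle: 0 = free, pawl in the wheel; 0.0045 = pawl just clear; 0.007 = fully squeezed. Spring 6 N to start, 10 N fully squeezed, up to 7 N more while the drum's load is on the pawl. It springs back when let go; the pawl then catches the next tooth (15 degrees apart).
- drum (a joint): Drum and crank angle, rad: 0 = as found; grows anticlockwise from above as it is eased back. A spring turns it that way with 0.95 falling to 0.75 N m about its axis, felt at the grip as up to 9 N of pull plus a twist of the hand. Shoving the jar takes some of it; once the jar is seated (0.5 to 1.05 rad) the rest fades to nothing within 0.07 rad; pushing on then squeezes the jar harder.
- jaw: Grey jaw plate (90 x 12 x 62 mm) with a black ribbed rubber pad on its face, driven along +y of the clamp by a rack on the drum through short rubber buffers (12 N per mm). The origin is at the foot of the drum axis when the drum is at 0 and shifts with the jaw.
- fence: Blue vee fence, 60 mm high, bolted to the base plate; the 120 degree vee opens towards the jaw. Origin at the inner corner of the vee, on the base plate (12 mm above the table). Fixed in use, but bolted at a different place each time.
- jar: Glass jar of green pickles with black lid, about 80 mm across and 128 mm high, 0.7 kg, loose on the base plate between jaw and vee, up to 8 mm short of its seat. Origin at the centre of its underside. Seated, its centre is about 43 mm from the vee's corner. The robot need not touch it.
- potato_1: Bystander: red potato on the chopping board to the right, origin underneath.
- potato_2: Bystander: smaller brown potato on the chopping board, origin underneath.
- yeast_tub: Bystander: small white tub with fruit pictures, 72 mm across, back right, origin underneath.
- spice_a: Bystander: spice jar with red cap, 45 x 108 mm, left, origin underneath.
- spice_b: Bystander: spice jar with red cap, 44 x 98 mm, left, origin underneath.
- tape: Bystander: roll of masking tape lying at the front left, 100 mm across, origin underneath.
Things that resemble listed ones, but are neither listed nor needed, are in the scene too. What is shaped like the jar but yellow is not meant.

How it is judged:
By the outcome, as a careful person would: the job done as asked, in the order asked, and still so for the second after the job is handed in, with the robot touching nothing.
It also fails if it takes over 58 s, if anything falls off the work surface, if the arm or the gripper's body presses on something with over 40 N, if the wrist force passes 120 N, or if a joint passes its speed limit or range.

## Working session

There is one attempt and no reset: what is moved stays moved. The work goes in short steps, Python scripts to look and compute and a tool call to move; the robot and the scene stay as the last step left them, time stands still between calls to the robot, and variables do not carry over. Pictures are saved under pics/ and viewed, and the job is handed in when it is done.

Besides the shell and the picture viewer there is one more tool, called after "Call:" as a command line: name --argument value ..., lists and objects as JSON in quotes. step_arm: Moves the arm, as the interface text tells. Its arguments: {"type":"object","properties":{"steps":{"type":"array"},"gripper":{"type":"number"}},"required":["steps"]}

```bash
mkdir -p pics; ls; python3 - <<'E'
from bench import robot
import cv2,pickle
print(robot.state(), robot.pinch_z)
for n in("scene","top"):
    s=robot.snapshot(n); cv2.imwrite(f"pics/{n}0.png",s["pixels"]); pickle.dump(s,open(f"{n}0.pkl","wb"))
    print(n,s["fx"],s["fy"],s["cx"],s["cy"],s["R"],s["t"])
E
```

```text
pics
{'clock': 0.0, 'joint_pos': array([-1.27059088e+00,  3.51264487e-01,  1.65246114e+00, -1.63704397e-05,
        1.13911518e+00, -8.45920618e-02]), 'qvel': array([-0.00027394,  0.00032938,  0.0022976 , -0.00045362, -0.00065068,
       -0.00106258]), 'joint_torque': array([ 2.47263415e-04, -5.06103981e+01, -2.91405255e+01, -9.69071607e-05,
        4.56007881e-03,  1.54215627e-06]), 'tool_pos': array([ 0.20637341, -0.50943205,  0.23072888]), 'tcp_rot': array([ 9.81547537e-01,  1.91217265e-01, -7.45384741e-05, -6.19654162e-04]), 'force': array([ 0.26976336,  0.53517218, -0.58687353]), 'moment': array([-0.00630004, -0.04820793, -0.02656834]), 'width': 0.08547418844796727} 0.0187
scene 502.2788513492004 502.2788513492004 332.02317519903676 241.6218354918953 [[-6.68379017e-01 -7.43820612e-01 -6.22262422e-04]
 [-4.71697084e-01  4.24502017e-01 -7.72851796e-01]
 [ 5.75127248e-01 -5.16264404e-01 -6.34586254e-01]] [0.28689059 0.33832486 0.96861518]
top 619.0060669183807 619.0060669183807 330.7527001434121 245.55046201498834 [[-0.02662698 -0.9993312  -0.0250631 ]
 [-0.99343355  0.02924392 -0.11061002]
 [ 0.11126899  0.02195331 -0.99354782]] [-0.06244606  0.52854649  1.57380764]
```

View pics/scene0.png

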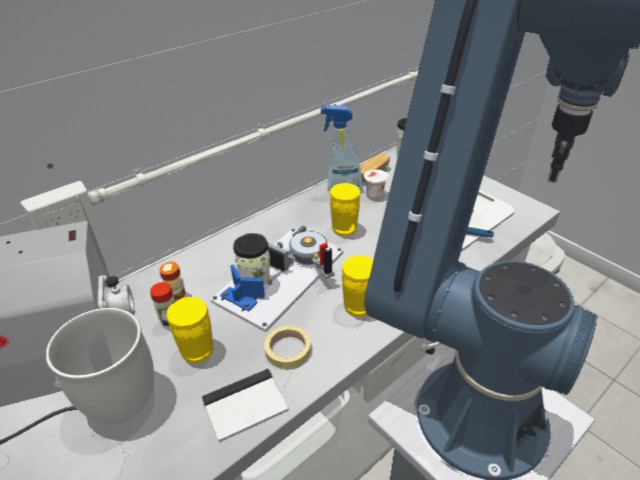

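View pics/top0.png

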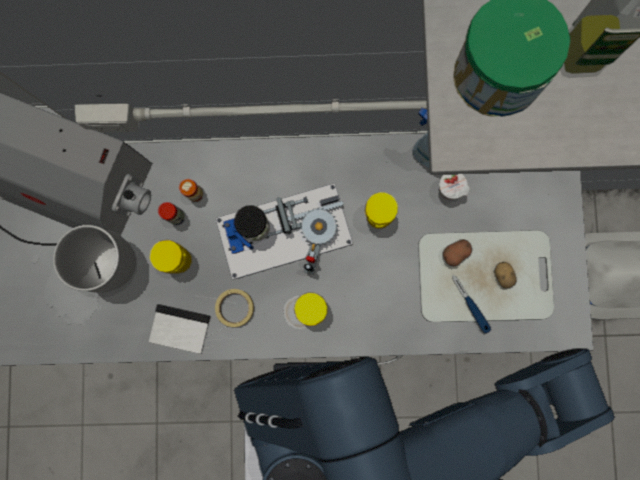

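```bash
python3 - <<'E'
import cv2,pickle
s=pickle.load(open("top0.pkl","rb"))["pixels"]
c=s[175:335,200:420]; cv2.imwrite("pics/topc.png",cv2.resize(c,None,fx=3.6,fy=3.6,interpolation=cv2.INTER_CUBIC))
s=pickle.load(open("scene0.pkl","rb"))["pixels"]
c=s[190:330,200:400]; cv2.imwrite("pics/scenec.png",cv2.resize(c,None,fx=4,fy=4,interpolation=cv2.INTER_CUBIC))
E
```

```text
(no output)
```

View pics/topc.png

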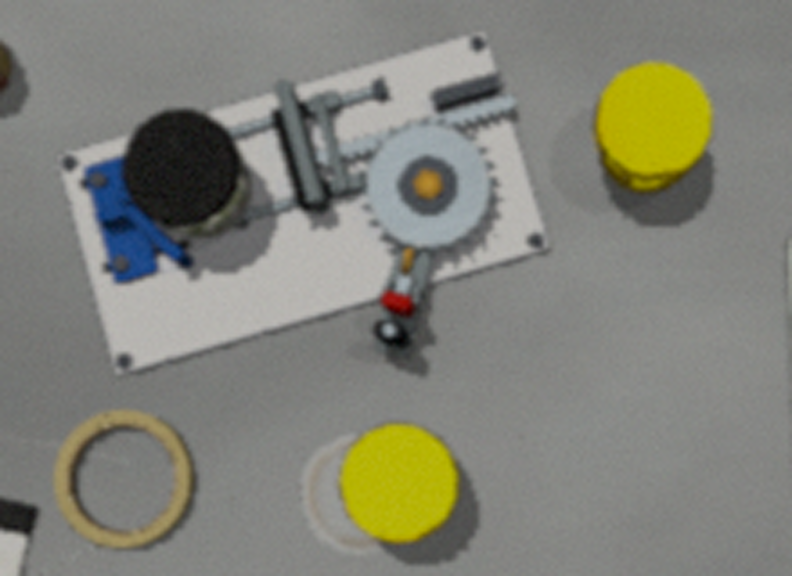

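View pics/scenec.png

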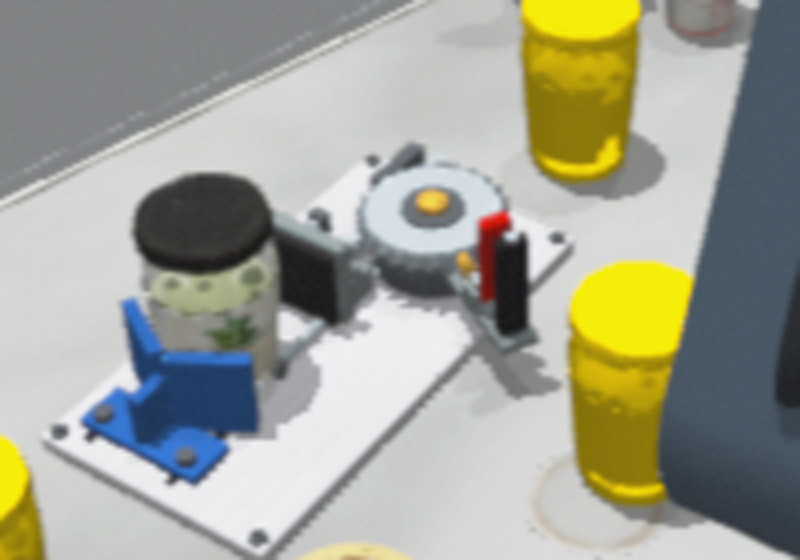

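```bash
cat > h.py <<'E'
import numpy as np,cv2,pickle
from scipy.spatial.transform import Rotation as Rn
def ray(s,u,v):
    d=s["R"].T@np.array([(u-s["cx"])/s["fx"],(v-s["cy"])/s["fy"],1]); return -s["R"].T@s["t"],d
def plane(s,u,v,z):
    o,d=ray(s,u,v); return o+d*(z-o[2])/d[2]
def proj(s,X):
    c=s["R"]@np.asarray(X)+s["t"]; return np.array([s["fx"]*c[0]/c[2]+s["cx"],s["fy"]*c[1]/c[2]+s["cy"]])
def tri(s1,p1,s2,p2):
    o1,d1=ray(s1,*p1);o2,d2=ray(s2,*p2)
    A=np.c_[d1,-d2]; k=np.linalg.lstsq(A,o2-o1,rcond=None)[0]
    a,b=o1+k[0]*d1,o2+k[1]*d2; return (a+b)/2,np.linalg.norm(a-b)
def blob(s,lo,hi,box):
    x0,y0,x1,y1=box; h=cv2.cvtColor(s["pixels"][y0:y1,x0:x1],cv2.COLOR_BGR2HSV)
    m=cv2.inRange(h,lo,hi); n,l,st,c=cv2.connectedComponentsWithStats(m); 
    i=1+np.argmax(st[1:,4]); return c[i]+[x0,y0],st[i]+np.array([x0,y0,0,0,0])
E
python3 - <<'E'
from h import *
T=pickle.load(open("top0.pkl","rb"));S=pickle.load(open("scene0.pkl","rb"))
print("nut",blob(T,(8,120,80),(25,255,255),(310,218,328,236)))
print("nutS",blob(S,(8,120,80),(25,255,255),(300,234,316,247)))
nt=blob(T,(8,120,80),(25,255,255),(310,218,328,236))[0];ns=blob(S,(8,120,80),(25,255,255),(300,234,316,247))[0]
print(plane(T,*nt,.068),tri(T,nt,S,ns))
ax=plane(T,*nt,.068)
r=blob(T,(0,150,60),(6,255,255),(300,245,325,275));print("red",r)
b=blob(T,(0,0,0),(180,255,60),(300,258,318,275));print("black",b)
R=plane(T,*r[0],.116);B=plane(T,*b[0],.116);print(R,B)
for P in(R,B): d=(P-ax)[:2];print(np.hypot(*d),np.degrees(np.arctan2(d[1],d[0])))
for u,v in((70,162),(477,43),(535,240),(124,361)): print("bolt",plane(T,u/3.6+200,v/3.6+175,.014))
y=blob(T,(24,150,80),(34,255,255),(285,285,335,335));print("yel",y,plane(T,*y[0],.128))
E
```

```text
nut (array([318.45833333, 225.70833333]), array([315, 222,   8,   8,  48]))
nutS (array([307.69444444, 240.16666667]), array([304, 238,   8,   6,  36]))
[ 0.57367428 -0.04829486  0.068     ] (array([ 0.57442246, -0.04779278,  0.06563343]), np.float64(0.0011343099379978825))
red (array([310.14285714, 258.68571429]), array([306, 256,   9,   6,  35]))
black (array([310.48      , 266.77333333]), array([304, 260,  13,  14,  75]))
[ 0.48600418 -0.02797014  0.116     ] [ 0.46618387 -0.02833865  0.116     ]
0.08999522573280001 166.9475911085633
0.10932721056985413 169.48245720870045
bolt [0.60460508 0.21468965 0.014     ]
bolt [ 0.68369387 -0.08567157  0.014     ]
bolt [ 0.53704827 -0.12382857  0.014     ]
bolt [0.45761604 0.17635783 0.014     ]
yel (array([310.56094675, 308.91952663]), array([295, 293,  33,  33, 845])) [ 0.36381267 -0.02686944  0.128     ]
```

```bash
python3 - <<'E'
from h import *
T=pickle.load(open("top0.pkl","rb"));S=pickle.load(open("scene0.pkl","rb"))
ax=np.array([.574,-.048]); print("cams",-T["R"].T@T["t"],-S["R"].T@S["t"])
for n,s in(("T",T),("S",S)):
  for r,a in((89,167),(110,167),(110,171),(110,163)):
    a=np.radians(a); print(n,r,proj(s,[ax[0]+r/1e3*np.cos(a),ax[1]+r/1e3*np.sin(a),.116]))
# predicted outlines overlay
for n,s,b in(("T",T,(285,235,335,285)),("S",S,(300,230,345,285))):
  k=10; im=cv2.resize(s["pixels"][b[1]:b[3],b[0]:b[2]],None,fx=k,fy=k,interpolation=cv2.INTER_NEAREST)
  a=np.radians(167);e=np.array([np.cos(a),np.sin(a)]);f=np.array([-e[1],e[0]])
  for r,c in((.089,(255,255,0)),(.110,(0,255,0))):
    p=[(proj(s,[*(ax+e*(r+i*.006)+f*j*.011),.116])-[b[0],b[1]]+.5)*k for i,j in((1,1),(1,-1),(-1,-1),(-1,1))]
    cv2.polylines(im,[np.int32(p)],True,c,1)
  cv2.imwrite(f"pics/ov{n}.png",im)
E
```

```text
cams [ 0.34829708 -0.11241136  1.62055059] [-0.20573849  0.56983709  0.87632338]
T 89 [310.13464357 258.16510972]
T 110 [308.39306713 266.57293551]
T 110 [311.49245612 267.08389036]
T 110 [305.33963677 265.84740422]
S 89 [324.39908174 244.55508864]
S 110 [328.64927588 249.57153807]
S 110 [331.46454843 248.48194372]
S 110 [325.71021337 250.53659879]
```

View pics/ovT.png

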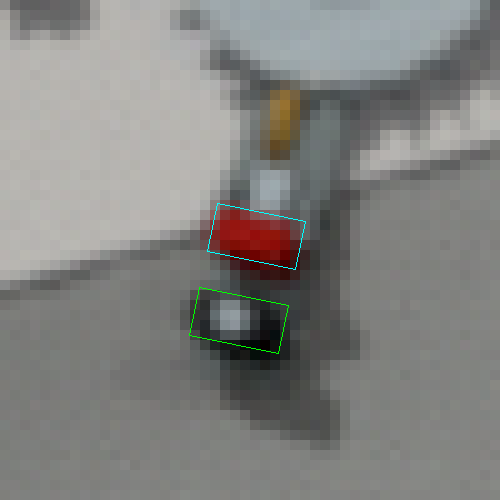

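View pics/ovS.png

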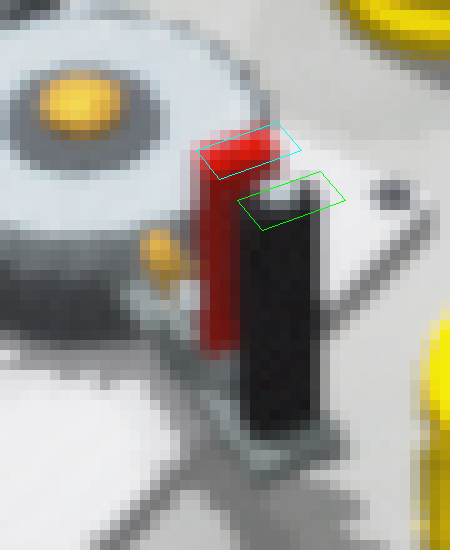

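Choice by description: the grip is the red trigger (310,258) with the black handle (309,267) on the crank of the ratchet wheel in the top view. Things it could be mistaken for are the red spice caps (171,213) and (189,188), the black/white card (180,315) and the blue-black knife (480,318). The close crops confirm the pair, with the pawl beside the wheel. The jar is the black lid at (251,222), not the yellow ones at (311,309), (381,210) and (169,257).

Call:
step_arm --steps '[[[0.03,-0.024,0],-4],[[0.075,-0.061,0],-9],[[0.12,-0.098,0],-15],[[0.167,-0.136,0],-21],[[0.215,-0.175,0],-27]]' --gripper 0.056

```text
clock: 0.72
tool_pos: [0.3406, -0.2651, 0.2312]
tcp_rot: [0.909, 0.416, 0.0, 0.0]
force: [0.3, -1.3, 0.1]
width: 0.056
```

```bash
cat >> h.py <<'E'
AX=np.array([.574,-.048]); A0=166.5
def yaw(q):
    x=Rn.from_quat(q).as_matrix()[:,0]; return np.degrees(np.arctan2(x[1],x[0]))
def target(phi,r=.103,z=.0765,ax=AX):
    """drum angle deg -> TCP xyz, yaw deg"""
    a=np.radians(A0+phi); return np.array([ax[0]+r*np.cos(a),ax[1]+r*np.sin(a),z]),A0+phi-90
def delta(p,y,P,Y):
    """pose (p,yaw y) -> shift along tool axes, turn about tool z"""
    c,s=np.cos(np.radians(y)),np.sin(np.radians(y)); d=np.asarray(P)-p
    return np.round([c*d[0]+s*d[1],s*d[0]-c*d[1],-d[2]],4),round(-(Y-y),2)
def show():
    from bench import robot
    s=robot.state(); m=Rn.from_quat(s["tcp_rot"]).as_matrix()
    print("t",s["clock"],"pos",s["tool_pos"].round(4),"yaw",yaw(s["tcp_rot"]).round(2),"tilt",m[:,2].round(3),"F",s["force"].round(1),"M",s["moment"].round(2),"w",round(s["width"],4),"q",s["joint_pos"].round(2))
    return s
E
python3 - <<'E'
from h import *
s=show()
P,Y=target(0,z=.2); print(P,Y,delta(s["tool_pos"],yaw(s["tcp_rot"]),P,Y))
E
```

```text
t 0.725 pos [ 0.3406 -0.2651  0.2312] yaw 49.21 tilt [ 0.  0. -1.] F [ 0.3 -1.3  0.1] M [-0.05 -0.03  0.01] w 0.056 q [-0.77  0.13  1.94  0.    1.07 -0.06]
[ 0.4738459  -0.02395513  0.2       ] 76.5 (array([ 0.2697, -0.0566,  0.0312]), np.float64(-27.29))
```

Call:
step_arm --steps '[[[0.055,-0.012,0.006],-6],[[0.11,-0.023,0.012],-12],[[0.165,-0.035,0.02],-18],[[0.22,-0.046,0.026],-23],[[0.2697,-0.0566,0.0312],-27.3]]'

```text
clock: 1.35
tool_pos: [0.4747, -0.0242, 0.1998]
tcp_rot: [0.785, 0.619, -0.0, -0.0]
force: [-0.0, -0.6, 0.6]
width: 0.0562
```

Call:
step_arm --steps '[[[0,0,0],0],[[0,0,0],0]]'

```text
clock: 1.6
tool_pos: [0.4737, -0.0263, 0.1999]
tcp_rot: [0.786, 0.618, -0.0, -0.0]
force: [-0.7, 0.1, -1.0]
width: 0.0557
```

```bash
python3 - <<'E'
from h import *
s=show()
P,Y=target(0,z=.0765); print(P,Y,delta(s["tool_pos"],yaw(s["tcp_rot"]),P,Y))
from bench import robot
for n in("scene","top"):
    s=robot.snapshot(n); cv2.imwrite(f"pics/{n}1.png",s["pixels"])
    pickle.dump(s,open(f"{n}1.pkl","wb"))
c=robot.snapshot("scene")["pixels"][170:320,230:430]; cv2.imwrite("pics/s1c.png",cv2.resize(c,None,fx=4,fy=4,interpolation=2))
E
```

```text
t 1.6 pos [ 0.4737 -0.0263  0.1999] yaw 76.34 tilt [-0.001 -0.    -1.   ] F [-0.7  0.1 -1. ] M [ 0.01 -0.03  0.06] w 0.0557 q [-0.15  0.25  1.87 -0.    1.02  0.09]
[ 0.4738459  -0.02395513  0.0765    ] 76.5 (array([ 0.0023, -0.0004,  0.1234]), np.float64(-0.16))
```

View pics/s1c.png

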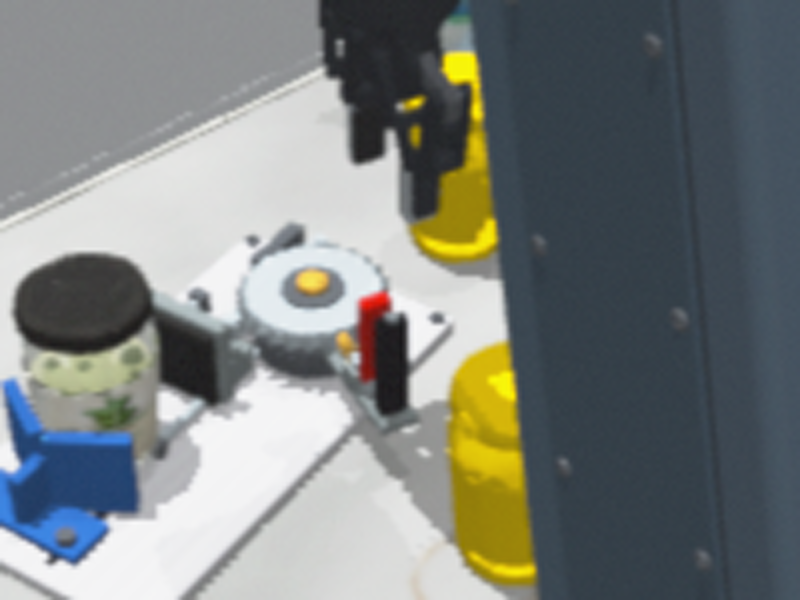

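View pics/top1.png

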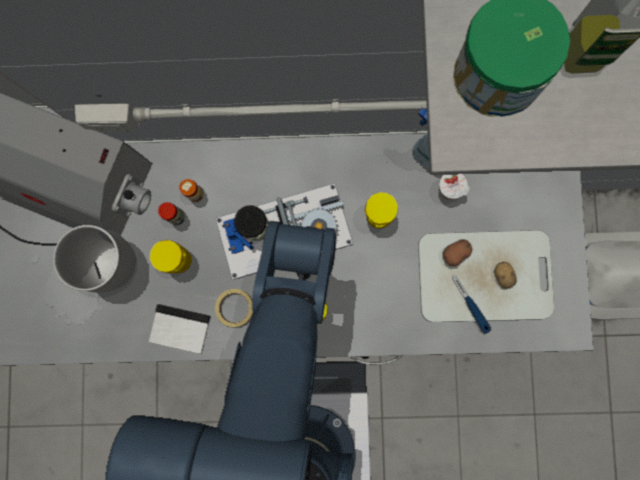

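Call:
step_arm --steps '[[[0.002,-0.0004,0.02],-0.2],[[0.002,-0.0004,0.045],-0.2],[[0.002,-0.0004,0.065],-0.2],[[0.002,-0.0004,0.075],-0.2],[[0.002,-0.0004,0.075],-0.2]]'

```text
clock: 2.38
tool_pos: [0.4739, -0.0244, 0.125]
tcp_rot: [0.785, 0.619, -0.0, -0.0]
force: [0.3, 0.3, -0.2]
width: 0.0557
```

```bash
python3 - <<'E'
from h import *
s=show()
P,Y=target(0,z=.0765); print(P,Y,delta(s["tool_pos"],yaw(s["tcp_rot"]),P,Y))
from bench import robot
s=robot.snapshot("scene"); a=np.radians(A0)
for r in(.09,.116):print(r,(proj(s,[*(AX+r*np.array([np.cos(a),np.sin(a)])),.116])-[290,200])*8)
c=s["pixels"][200:270,290:370]; cv2.imwrite("pics/s2c.png",cv2.resize(c,None,fx=8,fy=8,interpolation=2))
E
```

```text
t 2.375 pos [ 0.4739 -0.0244  0.125 ] yaw 76.49 tilt [-0.001  0.    -1.   ] F [ 0.3  0.3 -0.2] M [0.01 0.02 0.02] w 0.0557 q [-0.15  0.37  1.94  0.    0.84  0.09]
[ 0.4738459  -0.02395513  0.0765    ] 76.5 (array([ 0.0005, -0.0002,  0.0485]), np.float64(-0.01))
0.09 [274.4499341  359.14616586]
0.116 [316.0079742  409.30108717]
```

View pics/s2c.png

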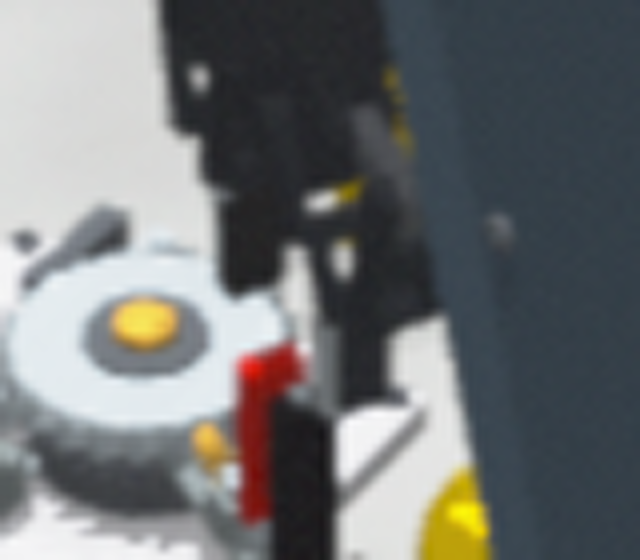

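```bash
sed -i 's/^AX=.*A0/AX=np.array([.5734,-.0473]); A0/' h.py; python3 - <<'E'
from h import *
s=show()
P,Y=target(0,z=.0775); print(P,Y,delta(s["tool_pos"],yaw(s["tcp_rot"]),P,Y))
E
```

```text
t 2.425 pos [ 0.4743 -0.0244  0.1255] yaw 76.51 tilt [ 0. -0. -1.] F [-0.7  0.9  0. ] M [0.03 0.04 0.01] w 0.0559 q [-0.15  0.37  1.94  0.    0.84  0.09]
[ 0.4732459  -0.02325513  0.0775    ] 76.5 (array([ 0.0008, -0.0013,  0.048 ]), np.float64(0.01))
```

Call:
step_arm --steps '[[[0.001,-0.0008,0.012],0],[[0.001,-0.0008,0.024],0],[[0.001,-0.0008,0.036],0],[[0.001,-0.0008,0.048],0],[[0.001,-0.0008,0.048],0]]'

```text
clock: 3.05
tool_pos: [0.4731, -0.0228, 0.0761]
tcp_rot: [0.785, 0.619, -0.001, -0.001]
force: [-0.1, -0.4, 0.0]
width: 0.0562
```

```bash
python3 - <<'E'
from h import *
s=show()
from bench import robot
s=robot.snapshot("scene")
c=s["pixels"][200:270,290:370]; cv2.imwrite("pics/s3c.png",cv2.resize(c,None,fx=8,fy=8,interpolation=2))
E
```

```text
t 3.05 pos [ 0.4731 -0.0228  0.0761] yaw 76.55 tilt [-0.002  0.    -1.   ] F [-0.1 -0.4  0. ] M [0.02 0.02 0.04] w 0.0562 q [-0.15  0.45  1.97  0.    0.72  0.09]
```

View pics/s3c.png

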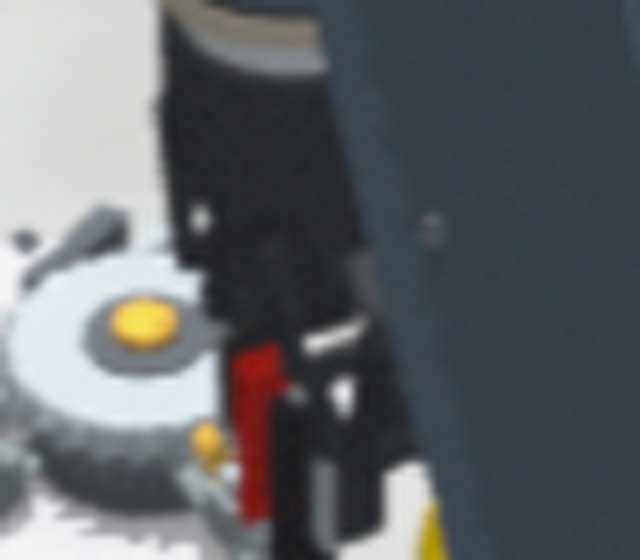

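```bash
python3 - <<'E'
from h import *
S=pickle.load(open("scene1.pkl","rb"))
a=np.radians(166.5);e=np.array([np.cos(a),np.sin(a)]);g=np.array([-.233,-.972])*-1
g=np.array([.2334,.9724])
tc=np.array([.4731,-.0228])
o=lambda X:((proj(S,X)-[290,200])*8+4).round()
for z in(.080,.085,.09): print("pad near inner-bottom",o([*(tc+.028*e+.011*g),z]),"far/out",o([*(tc+.028*e-.011*g),z]))
for r in(.104,.116): print("black top near",r,o([*(AX+r*e+.011*g),.116]),"far",o([*(AX+r*e-.011*g),.116]))
for r in(.083,.095): print("red top near",r,o([*(AX+r*e+.011*g),.116]),"far",o([*(AX+r*e-.011*g),.116]))
E
```

```text
pad near inner-bottom [310. 550.] far/out [376. 526.]
pad near inner-bottom [310. 538.] far/out [376. 514.]
pad near inner-bottom [310. 525.] far/out [376. 501.]
black top near 0.104 [267. 404.] far [333. 380.]
black top near 0.116 [286. 427.] far [353. 404.]
red top near 0.083 [234. 363.] far [300. 341.]
red top near 0.095 [253. 386.] far [319. 363.]
```

Call:
step_arm --steps '[[[0,0,-0.001],0],[[0,0,-0.001],0],[[0,0,-0.001],0]]' --gripper 0.02

```text
clock: 3.48
tool_pos: [0.4747, -0.0233, 0.0793]
tcp_rot: [0.785, 0.62, 0.001, 0.001]
force: [1.9, -3.5, 5.7]
width: 0.0244
```

Call:
step_arm --steps '[[[0,0,0],0],[[0,0,0],0]]'

```text
clock: 3.72
tool_pos: [0.4747, -0.0233, 0.0793]
tcp_rot: [0.785, 0.62, 0.001, 0.001]
force: [2.3, -2.7, 6.4]
width: 0.0242
```

```bash
python3 - <<'E'
from h import *
s=show()
from bench import robot
s=robot.snapshot("scene")
c=s["pixels"][190:290,220:370]; cv2.imwrite("pics/s4c.png",cv2.resize(c,None,fx=5,fy=5,interpolation=2))
E
```

```text
t 3.725 pos [ 0.4747 -0.0233  0.0793] yaw 76.63 tilt [ 0.003 -0.001 -1.   ] F [ 2.3 -2.7  6.4] M [-0.18  0.34  0.62] w 0.0242 q [-0.15  0.45  1.96 -0.    0.73  0.09]
```

View pics/s4c.png

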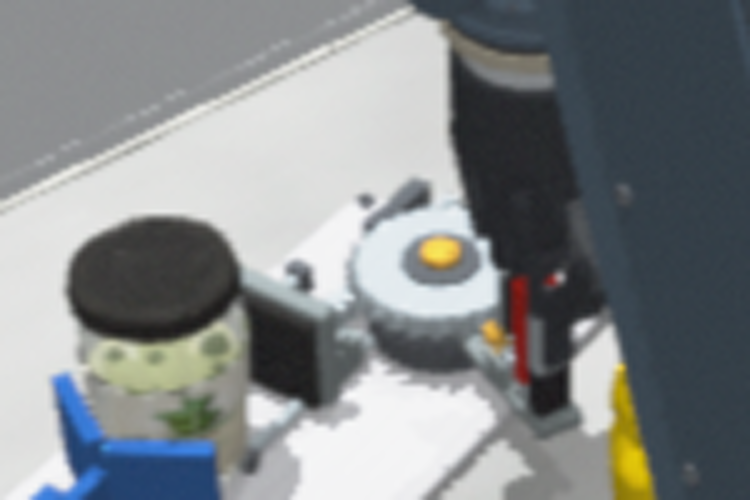

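Call:
step_arm --steps '[[[-0.0009,0,0],-0.5],[[-0.0027,0,0],-1.5],[[-0.0045,0.0001,0],-2.5],[[-0.0063,0.0002,0],-3.5],[[-0.0081,0.0003,0],-4.5]]'

```text
clock: 4.4
tool_pos: [0.4731, -0.0313, 0.0793]
tcp_rot: [0.759, 0.651, 0.001, 0.001]
force: [2.0, -3.5, 6.0]
width: 0.0249
```

```bash
cat >> h.py <<'E'
def load():
    s=show(); d=s["tool_pos"][:2]-AX; r=np.hypot(*d); a=np.degrees(np.arctan2(d[1],d[0]))%360
    F=s["force"]; e=d/r
    print("r",r.round(4),"ang-A0",round(a-A0,2),"yaw-based",round(yaw(s["tcp_rot"])-76.5,2),"Frad",round(F[:2]@e,1),"Ftan",round(F[1]*e[0]-F[0]*e[1],1),"torque",round(d[0]*F[1]-d[1]*F[0]+s["moment"][2],3))
    return s
E
python3 -c "
from h import *
load()"
```

```text
t 4.4 pos [ 0.4731 -0.0313  0.0793] yaw 81.16 tilt [ 0.003 -0.001 -1.   ] F [ 2.  -3.5  6. ] M [-0.1   0.25  0.63] w 0.0249 q [-0.16  0.45  1.97 -0.    0.72 -0.01]
r 0.1015 ang-A0 4.43 yaw-based 4.66 Frad -2.5 Ftan 3.1 torque 0.949
```

Call:
step_arm --steps '[[[-0.0022,0,0],-1.2],[[-0.0043,0.0001,0],-2.4],[[-0.0065,0.0002,0],-3.6],[[-0.0086,0.0004,0],-4.8],[[-0.0108,0.0006,0],-6]]'

```text
clock: 5.03
tool_pos: [0.472, -0.0421, 0.0793]
tcp_rot: [0.724, 0.689, 0.001, 0.001]
force: [2.2, -2.9, 5.9]
width: 0.0242
```

```bash
python3 - <<'E'
from h import *
load()
from bench import robot
s=robot.snapshot("scene")
c=s["pixels"][190:290,220:370]; cv2.imwrite("pics/s5c.png",cv2.resize(c,None,fx=5,fy=5,interpolation=2))
E
```

```text
t 5.025 pos [ 0.472  -0.0421  0.0793] yaw 87.17 tilt [ 0.003 -0.001 -1.   ] F [ 2.2 -2.9  5.9] M [-0.02  0.3   0.65] w 0.0242 q [-0.19  0.45  1.97 -0.    0.72 -0.14]
r 0.1015 ang-A0 10.54 yaw-based 10.67 Frad -2.4 Ftan 2.8 torque 0.937
```

View pics/s5c.png

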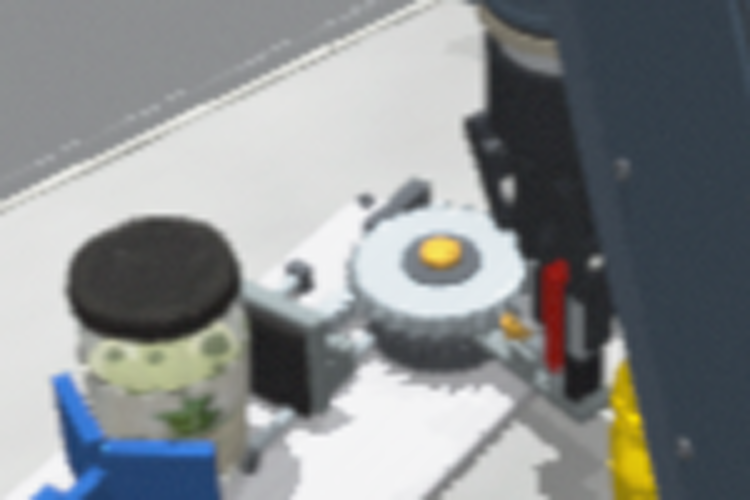

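Call:
step_arm --steps '[[[-0.0022,0,0],-1.2],[[-0.0043,0.0001,0],-2.4],[[-0.0065,0.0002,0],-3.6],[[-0.0086,0.0004,0],-4.8],[[-0.0108,0.0006,0],-6]]'

```text
clock: 5.7
tool_pos: [0.4721, -0.0529, 0.0793]
tcp_rot: [0.687, 0.726, 0.0, 0.001]
force: [2.6, -2.1, 6.4]
width: 0.0248
```

```bash
python3 -c "
from h import *
load()"
```

```text
t 5.7 pos [ 0.4721 -0.0529  0.0793] yaw 93.17 tilt [ 0.003 -0.001 -1.   ] F [ 2.6 -2.1  6.4] M [-0.06  0.31  0.64] w 0.0248 q [-0.21  0.45  1.97 -0.    0.73 -0.26]
r 0.1015 ang-A0 16.64 yaw-based 16.67 Frad -2.5 Ftan 2.3 torque 0.873
```

Call:
step_arm --steps '[[[-0.0022,0,0],-1.2],[[-0.0043,0.0001,0],-2.4],[[-0.0065,0.0002,0],-3.6],[[-0.0086,0.0004,0],-4.8],[[-0.0108,0.0006,0],-6]]'

```text
clock: 6.32
tool_pos: [0.4732, -0.0636, 0.0793]
tcp_rot: [0.648, 0.761, 0.0, 0.001]
force: [2.4, -1.2, 5.7]
width: 0.0245
```

```bash
python3 - <<'E'
from h import *
load()
from bench import robot
s=robot.snapshot("scene")
c=s["pixels"][190:290,220:370]; cv2.imwrite("pics/s6c.png",cv2.resize(c,None,fx=5,fy=5,interpolation=2))
E
```

```text
t 6.325 pos [ 0.4732 -0.0636  0.0793] yaw 99.17 tilt [ 0.002 -0.001 -1.   ] F [ 2.4 -1.2  5.7] M [-0.15  0.33  0.66] w 0.0245 q [-0.23  0.45  1.96 -0.    0.73 -0.39]
r 0.1015 ang-A0 22.75 yaw-based 22.67 Frad -2.1 Ftan 1.5 torque 0.818
```

View pics/s6c.png

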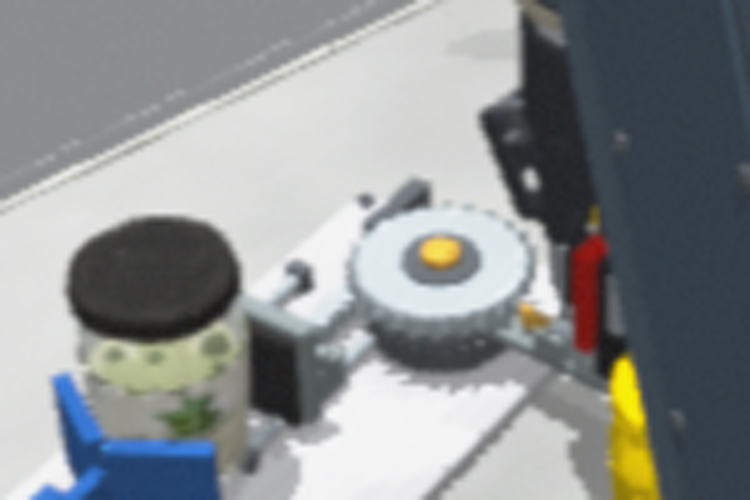

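Call:
step_arm --steps '[[[-0.0018,0,0],-1],[[-0.0036,0.0001,0],-2],[[-0.0054,0.0001,0],-3],[[-0.0072,0.0003,0],-4],[[-0.009,0.0004,0],-5]]'

```text
clock: 7.0
tool_pos: [0.475, -0.0725, 0.0793]
tcp_rot: [0.615, 0.789, 0.0, 0.001]
force: [2.2, -0.8, 5.9]
width: 0.0241
```

```bash
python3 -c "
from h import *
load()"
```

```text
t 7.0 pos [ 0.475  -0.0725  0.0793] yaw 104.16 tilt [ 0.002 -0.001 -1.   ] F [ 2.2 -0.8  5.9] M [-0.04  0.34  0.59] w 0.0241 q [-0.25  0.46  1.95 -0.    0.73 -0.49]
r 0.1015 ang-A0 27.84 yaw-based 27.66 Frad -1.9 Ftan 1.4 torque 0.732
```

Call:
step_arm --steps '[[[-0.0018,0,0],-1],[[-0.0036,0.0001,0],-2],[[-0.0054,0.0001,0],-3],[[-0.0054,0.0001,0],-3]]'

```text
clock: 7.5
tool_pos: [0.4765, -0.0777, 0.0793]
tcp_rot: [0.594, 0.805, 0.0, 0.001]
force: [0.3, -1.9, 6.8]
width: 0.0244
```

```bash
python3 - <<'E'
from h import *
load()
from bench import robot
s=robot.snapshot("scene")
c=s["pixels"][190:290,220:370]; cv2.imwrite("pics/s7c.png",cv2.resize(c,None,fx=5,fy=5,interpolation=2))
E
```

```text
t 7.5 pos [ 0.4765 -0.0777  0.0793] yaw 107.14 tilt [ 0.002 -0.001 -1.   ] F [ 0.3 -1.9  6.8] M [-0.12  0.3   0.67] w 0.0244 q [-0.26  0.46  1.95 -0.    0.73 -0.56]
r 0.1016 ang-A0 30.91 yaw-based 30.64 Frad 0.2 Ftan 1.9 torque 0.858
```

View pics/s7c.png

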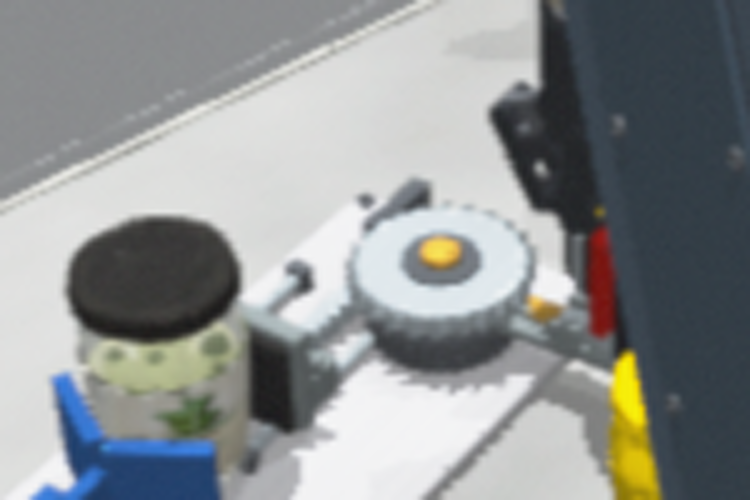

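Call:
step_arm --steps '[[[-0.0018,0,0],-1],[[-0.0036,0.0001,0],-2],[[-0.0054,0.0001,0],-3],[[-0.0072,0.0003,0],-4],[[-0.0072,0.0003,0],-4]]'

```text
clock: 8.18
tool_pos: [0.4788, -0.0845, 0.0793]
tcp_rot: [0.565, 0.825, 0.0, 0.001]
force: [1.4, -0.7, 6.8]
width: 0.0245
```

```bash
python3 -c "
from h import *
load()"
```

```text
t 8.175 pos [ 0.4788 -0.0845  0.0793] yaw 111.14 tilt [ 0.002 -0.001 -1.   ] F [ 1.4 -0.7  6.8] M [-0.13  0.35  0.58] w 0.0245 q [-0.27  0.46  1.94 -0.    0.74 -0.64]
r 0.1017 ang-A0 34.97 yaw-based 34.64 Frad -1.1 Ftan 1.2 torque 0.703
```

Call:
step_arm --steps '[[[-0.0018,0,0],-1],[[-0.0036,0.0001,0],-2],[[-0.0054,0.0001,0],-3],[[-0.0054,0.0001,0],-3]]'

```text
clock: 8.68
tool_pos: [0.4807, -0.0893, 0.0793]
tcp_rot: [0.544, 0.839, 0.0, 0.001]
force: [1.7, 0.9, 6.0]
width: 0.0246
```

```bash
python3 - <<'E'
from h import *
load()
from bench import robot
s=robot.snapshot("scene")
c=s["pixels"][190:290,220:370]; cv2.imwrite("pics/s8c.png",cv2.resize(c,None,fx=5,fy=5,interpolation=2))
E
```

```text
t 8.675 pos [ 0.4807 -0.0893  0.0793] yaw 114.13 tilt [ 0.002 -0.001 -1.   ] F [1.7 0.9 6. ] M [0.09 0.36 0.52] w 0.0246 q [-0.28  0.47  1.93 -0.    0.74 -0.7 ]
r 0.1017 ang-A0 37.88 yaw-based 37.63 Frad -1.9 Ftan -0.1 torque 0.505
```

View pics/s8c.png

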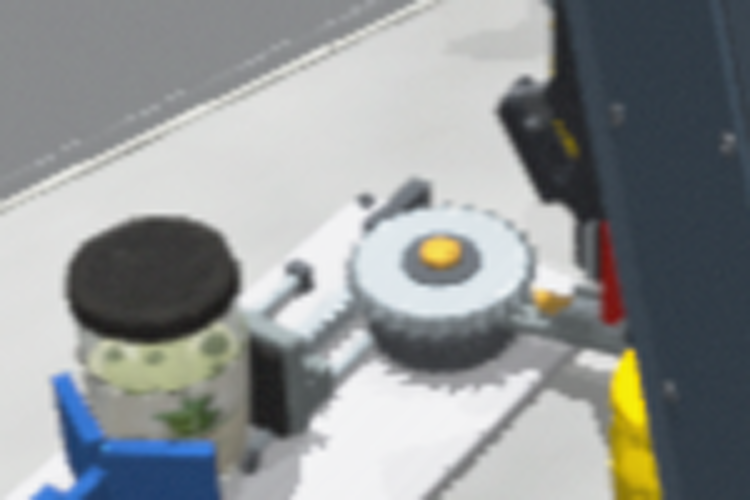

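Call:
step_arm --steps '[[[-0.0013,0,0],-0.7],[[-0.0025,0,0],-1.4],[[-0.0036,0.0001,0],-2],[[-0.0036,0.0001,0],-2]]'

```text
clock: 9.22
tool_pos: [0.4823, -0.0925, 0.0793]
tcp_rot: [0.529, 0.849, 0.0, 0.001]
force: [0.4, 0.5, 7.2]
width: 0.0244
```

```bash
python3 -c "
from h import *
load()"
```

```text
t 9.225 pos [ 0.4823 -0.0925  0.0793] yaw 116.12 tilt [ 0.002 -0.001 -1.   ] F [0.4 0.5 7.2] M [0.16 0.41 0.52] w 0.0244 q [-0.28  0.47  1.92 -0.    0.74 -0.74]
r 0.1017 ang-A0 39.86 yaw-based 39.62 Frad -0.6 Ftan -0.3 torque 0.494
```

Call:
step_arm --steps '[[[-0.0013,0,0],-0.7],[[-0.0025,0,0],-1.4],[[-0.0036,0.0001,0],-2],[[-0.0036,0.0001,0],-2]]'

```text
clock: 9.72
tool_pos: [0.4839, -0.0956, 0.0793]
tcp_rot: [0.514, 0.858, 0.0, 0.001]
force: [0.4, 1.5, 7.6]
width: 0.0245
```

```bash
cat >> h.py <<'E'
def pic(n):
    from bench import robot
    s=robot.snapshot("scene"); pickle.dump(s,open(n+".pkl","wb"))
    cv2.imwrite(f"pics/{n}.png",cv2.resize(s["pixels"][200:310,200:340],None,fx=5,fy=5,interpolation=2))
    b=blob(s,(105,150,50),(125,255,255),(210,250,270,310)); print("fence",b)
    g=cv2.cvtColor(s["pixels"],cv2.COLOR_BGR2HSV)[230:262,225:275]; m=cv2.inRange(g,(0,0,0),(180,255,75))
    k,l,st,c=cv2.connectedComponentsWithStats(m); i=1+np.argmax(st[1:,4]); print("lid",c[i]+[225,230],st[i])
E
python3 - <<'E'
from h import *
load(); pic("s9")
E
```

```text
t 9.725 pos [ 0.4839 -0.0956  0.0793] yaw 118.12 tilt [ 0.002 -0.001 -1.   ] F [0.4 1.5 7.6] M [0.12 0.45 0.52] w 0.0245 q [-0.29  0.47  1.92 -0.    0.75 -0.78]
r 0.1018 ang-A0 41.87 yaw-based 41.62 Frad -1.0 Ftan -1.2 torque 0.399
fence (array([244.40835267, 290.36658933]), array([221, 266,  43,  44, 862]))
lid [248.87347561 246.76829268] [  8   5  33  25 656]
```

View pics/s9.png

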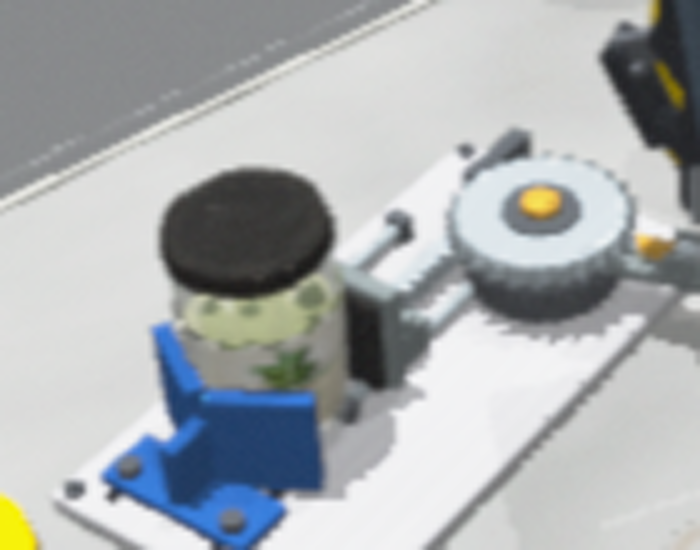

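```bash
python3 - <<'E'
from h import *
from bench import robot
def lid(s):
    g=cv2.cvtColor(s["pixels"],cv2.COLOR_BGR2HSV)[230:262,225:275]; m=cv2.inRange(g,(0,0,0),(180,255,75))
    k,l,st,c=cv2.connectedComponentsWithStats(m); i=1+np.argmax(st[1:,4]); return c[i]+[225,230]
for n in("scene0","scene1","s9"):
    s=pickle.load(open(n+".pkl","rb"));p=lid(s);print(n,p,plane(s,*p,.138))
s=robot.snapshot("top");pickle.dump(s,open("top9.pkl","wb"))
cv2.imwrite("pics/top9.png",cv2.resize(s["pixels"][180:290,210:360],None,fx=5,fy=5,interpolation=2))
E
```

```text
scene0 [252.44722222 246.73472222] [0.57150593 0.11685825 0.138     ]
scene1 [252.59432624 246.8070922 ] [0.57106793 0.11675683 0.138     ]
s9 [248.87347561 246.76829268] [0.5768782  0.12300673 0.138     ]
```

View pics/top9.png

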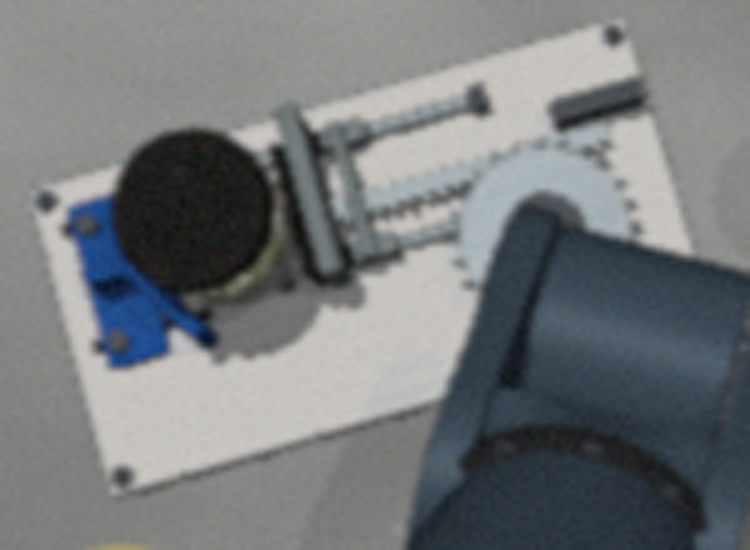

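```bash
cat >> h.py <<'E'
def toplid(s):
    g=cv2.cvtColor(s["pixels"],cv2.COLOR_BGR2HSV)[198:245,228:272]; m=cv2.inRange(g,(0,0,0),(180,255,60))
    m=cv2.morphologyEx(m,cv2.MORPH_OPEN,np.ones((7,7)))
    k,l,st,c=cv2.connectedComponentsWithStats(m); i=1+np.argmax(st[1:,4]); p=c[i]+[228,198]; return p,st[i,2:],plane(s,*p,.14)
E
python3 - <<'E'
from h import *
for n in("top0","top1","top9"):print(n,*toplid(pickle.load(open(n+".pkl","rb"))))
E
```

```text
top0 [249.9592089  221.57601978] [ 31  32 809] [0.57837067 0.11471029 0.14      ]
top1 [249.97752809 221.60799001] [ 31  32 801] [0.57829094 0.11466666 0.14      ]
top9 [248.15656566 221.97222222] [ 31  31 792] [0.57753282 0.11910883 0.14      ]
```

Call:
step_arm --steps '[[[-0.0013,0,0],-0.7],[[-0.0025,0,0],-1.4],[[-0.0036,0.0001,0],-2],[[-0.0036,0.0001,0],-2]]'

```text
clock: 10.32
tool_pos: [0.4854, -0.0985, 0.0793]
tcp_rot: [0.499, 0.866, 0.0, 0.001]
force: [-1.0, 3.3, 9.3]
width: 0.0247
```

```bash
python3 - <<'E'
from h import *
from bench import robot
load(); s=robot.snapshot("top");print(*toplid(s))
E
```

```text
t 10.325 pos [ 0.4854 -0.0985  0.0793] yaw 120.11 tilt [ 0.001 -0.    -1.   ] F [-1.   3.3  9.3] M [0.33 0.57 0.41] w 0.0247 q [-0.29  0.48  1.91  0.    0.75 -0.82]
r 0.1018 ang-A0 43.71 yaw-based 43.61 Frad -0.8 Ftan -3.4 torque 0.063
[248.00877193 222.21679198] [ 31  32 798] [0.57694424 0.11947559 0.14      ]
```

Call:
step_arm --steps '[[[0,0,0],0]]'

```text
clock: 10.5
tool_pos: [0.4854, -0.0985, 0.0793]
tcp_rot: [0.499, 0.866, 0.0, 0.001]
force: [-0.5, 2.9, 7.8]
width: 0.0247
```

```bash
python3 - <<'E'
from h import *
from bench import robot
for i in range(4): load(); s=robot.snapshot("top");print(*toplid(s))
E
```

```text
t 10.5 pos [ 0.4854 -0.0985  0.0793] yaw 120.11 tilt [ 0.001 -0.    -1.   ] F [-0.5  2.9  7.8] M [0.4  0.48 0.38] w 0.0247 q [-0.29  0.48  1.91 -0.    0.75 -0.82]
r 0.1018 ang-A0 43.7 yaw-based 43.61 Frad -1.0 Ftan -2.8 torque 0.099
[248.03003755 222.18022528] [ 31  32 799] [0.5770323  0.11942278 0.14      ]
t 10.55 pos [ 0.4854 -0.0985  0.0793] yaw 120.1 tilt [ 0.001 -0.    -1.   ] F [0.3 2.9 8.7] M [0.37 0.55 0.37] w 0.0246 q [-0.29  0.48  1.91 -0.    0.75 -0.82]
r 0.1018 ang-A0 43.71 yaw-based 43.6 Frad -1.7 Ftan -2.4 torque 0.13
[248.04551201 222.01264223] [ 31  31 791] [0.57744195 0.11938027 0.14      ]
t 10.6 pos [ 0.4854 -0.0985  0.0793] yaw 120.1 tilt [ 0.001 -0.    -1.   ] F [0.2 2.3 8.3] M [0.33 0.58 0.43] w 0.0245 q [-0.29  0.48  1.91 -0.    0.75 -0.82]
r 0.1018 ang-A0 43.7 yaw-based 43.6 Frad -1.3 Ftan -1.9 torque 0.235
[248.04010025 222.16290727] [ 31  32 798] [0.577074   0.11939779 0.14      ]
t 10.65 pos [ 0.4854 -0.0985  0.0793] yaw 120.1 tilt [ 0.001 -0.    -1.   ] F [-0.   2.7 10.2] M [0.4  0.58 0.39] w 0.0243 q [-0.29  0.48  1.91 -0.    0.75 -0.82]
r 0.1018 ang-A0 43.69 yaw-based 43.6 Frad -1.3 Ftan -2.3 torque 0.155
[248.02 222.19] [ 31  32 800] [0.57700908 0.11944749 0.14      ]
```

Call:
step_arm --steps '[[[-0.0009,0,0],-0.5],[[-0.0018,0,0],-1],[[-0.0018,0,0],-1]]'

```text
clock: 11.08
tool_pos: [0.4862, -0.0999, 0.0793]
tcp_rot: [0.492, 0.871, 0.0, 0.001]
force: [-1.0, 2.6, 9.8]
width: 0.0244
```

```bash
python3 - <<'E'
from h import *
from bench import robot
for i in range(4): load(); s=robot.snapshot("top");print(*toplid(s))
E
```

```text
t 11.075 pos [ 0.4862 -0.0999  0.0793] yaw 121.1 tilt [ 0.001 -0.    -1.   ] F [-1.   2.6  9.8] M [0.6  0.6  0.35] w 0.0244 q [-0.3   0.48  1.91  0.    0.75 -0.84]
r 0.1019 ang-A0 44.61 yaw-based 44.6 Frad -0.5 Ftan -2.7 torque 0.074
[247.99624531 222.18147685] [ 31  32 799] [0.57703173 0.11950505 0.14      ]
t 11.125 pos [ 0.4862 -0.0999  0.0793] yaw 121.09 tilt [ 0.001 -0.    -1.   ] F [-0.6  4.   9.3] M [0.5  0.61 0.3 ] w 0.0242 q [-0.3   0.48  1.91  0.    0.75 -0.84]
r 0.1019 ang-A0 44.61 yaw-based 44.59 Frad -1.5 Ftan -3.7 torque -0.078
[248.02151899 222.00379747] [ 31  31 790] [0.57746541 0.11943841 0.14      ]
t 11.175 pos [ 0.4862 -0.0999  0.0793] yaw 121.09 tilt [ 0.001 -0.    -1.   ] F [-0.9  3.4  9.1] M [0.48 0.62 0.33] w 0.0246 q [-0.3   0.48  1.91  0.    0.75 -0.84]
r 0.1018 ang-A0 44.6 yaw-based 44.59 Frad -1.0 Ftan -3.4 torque -0.017
[248.0037594  222.20300752] [ 31  32 798] [0.5769784  0.11948739 0.14      ]
t 11.225 pos [ 0.4862 -0.0999  0.0793] yaw 121.09 tilt [ 0.001 -0.    -1.   ] F [-1.   2.6  9.4] M [0.48 0.57 0.28] w 0.0242 q [-0.3   0.48  1.91  0.    0.75 -0.84]
r 0.1019 ang-A0 44.59 yaw-based 44.59 Frad -0.5 Ftan -2.7 torque 0.006
[247.97246558 222.17521902] [ 31  32 799] [0.57704883 0.11956274 0.14      ]
```

Call:
step_arm --steps '[[[0,0,0],0],[[0,0,0],0],[[0,0,0],0],[[0,0,0],0],[[0,0,0],0]]' --gripper 0.054

```text
clock: 11.9
tool_pos: [0.4857, -0.1001, 0.0781]
tcp_rot: [0.492, 0.871, -0.0, -0.0]
force: [-0.1, -0.8, -0.5]
width: 0.0538
```

```bash
python3 - <<'E'
from h import *
load(); pic("s10")
E
```

```text
t 11.9 pos [ 0.4857 -0.1001  0.0781] yaw 121.04 tilt [-0.  0. -1.] F [-0.1 -0.8 -0.5] M [0.03 0.01 0.02] w 0.0538 q [-0.3   0.48  1.91 -0.    0.75 -0.84]
r 0.1024 ang-A0 44.56 yaw-based 44.54 Frad 0.5 Ftan 0.6 torque 0.081
fence (array([244.387471  , 290.36078886]), array([221, 266,  43,  44, 862]))
lid [248.71669219 246.81163859] [  8   5  33  25 653]
```

View pics/s10.png

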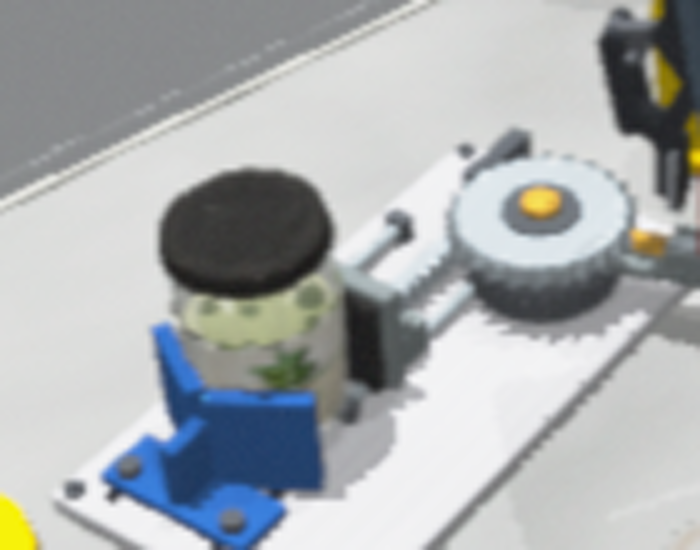

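Released; jar and jaw stand as before and no force remains. Now straight up and away.

Call:
step_arm --steps '[[[0,0,-0.01],0],[[0,0,-0.03],0],[[0,0,-0.06],0],[[0,0,-0.1],0],[[0,0,-0.14],0]]'

```text
clock: 12.58
tool_pos: [0.4855, -0.1, 0.22]
tcp_rot: [0.492, 0.871, 0.0, 0.0]
force: [0.5, 0.4, -0.7]
width: 0.0538
```

Call:
step_arm --steps '[[[-0.03,0,0],0],[[-0.08,0,0],0],[[-0.13,0,0],0],[[-0.18,0,0],0],[[-0.22,0,0],0]]'

```text
clock: 13.2
tool_pos: [0.5998, -0.2903, 0.2187]
tcp_rot: [0.492, 0.87, -0.0, 0.0]
force: [-0.1, 0.5, 0.3]
width: 0.054
```

Call:
step_arm --steps '[[[0,0,0],0],[[0,0,0],0]]'

```text
clock: 13.45
tool_pos: [0.5988, -0.2881, 0.2183]
tcp_rot: [0.492, 0.871, 0.0, -0.0]
force: [0.3, 0.3, 0.1]
width: 0.0539
```

```bash
python3 - <<'E'
from h import *
show()
from bench import robot
T=robot.snapshot("top");print(*toplid(T)); pickle.dump(T,open("topf.pkl","wb"))
cv2.imwrite("pics/topf.png",T["pixels"])
cv2.imwrite("pics/topfc.png",cv2.resize(T["pixels"][180:290,210:360],None,fx=5,fy=5,interpolation=2))
E
```

```text
t 13.45 pos [ 0.5988 -0.2881  0.2183] yaw 121.05 tilt [-0.  0. -1.] F [0.3 0.3 0.1] M [-0.01 -0.01 -0.03] w 0.0539 q [-0.52  0.57  1.34  0.    1.23 -1.06]
[248.00503145 222.20754717] [ 31  32 795] [0.57696717 0.11948442 0.14      ]
```

View pics/topf.png

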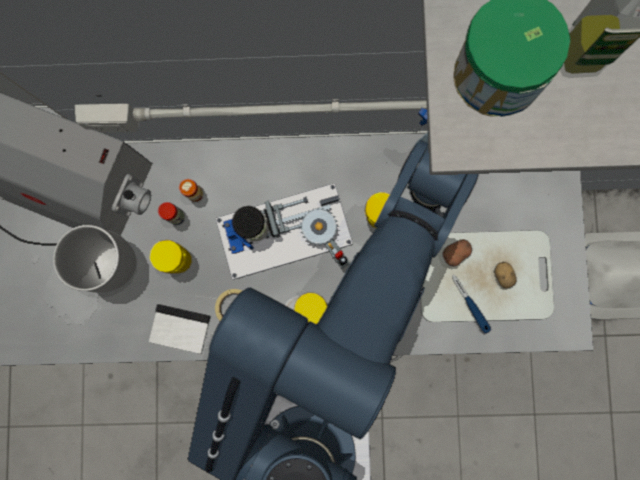

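View pics/topfc.png

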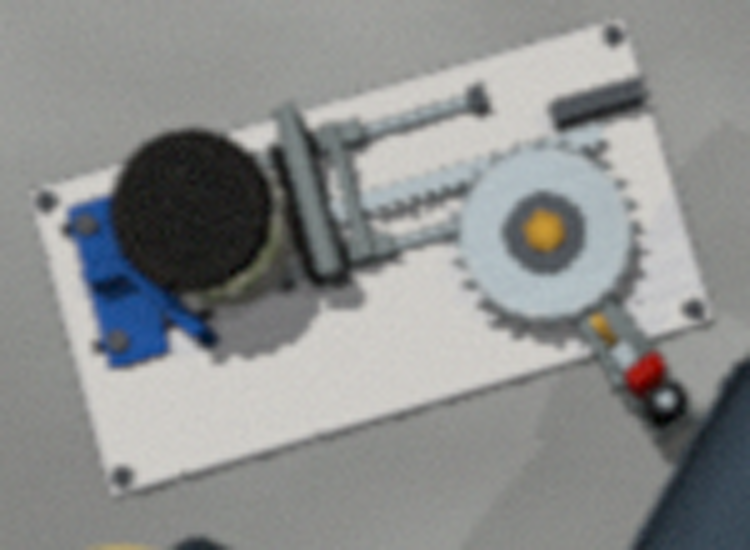

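```bash
python3 - <<'E'
from bench import robot
print(robot.close_job())
E
```

```text
the job is handed in; nothing more can be done
None
```

I squeezed the trigger against the handle and, keeping it squeezed, eased the drum back about 44.6° (0.78 rad) at 8–10°/s. I stopped when the jar was home in the vee, then let go, lifted straight up and moved clear. The job was handed in at about 13.5 s.

**Spring's pull:** the torque on the hand fell from about 0.95 N m at the start to about 0 ± 0.08 N m when I stopped. It dropped to roughly 0.5 when the jaw met the jar, and to about 0.14 once the jar was seated.

**Jar:** its lid moved about 5 mm towards the fence. It did not move during the last degree, on release or on retreat. I judged it seated from that and from the torque, and did not measure its distance to the vee's corner.

**After release:** forces read about zero, the crank stayed where I left it, and the other things look unmoved in the last top view. The tape roll is partly hidden by the arm there, but nothing went near it.

**Doubts:**
- The scene and top cameras disagreed by 1–2 mm on the drum axis, so I used a value between them.
- In the last view the trigger stands about 17 mm from the handle, against about 21 mm when free. The pawl may be resting on a tooth rather than fully dropped in.

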